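Pack the cold chisel and lump hammer into the fitted tray

ROBOT

A 6-joint arm with a two-finger parallel gripper is mounted at the origin on the work surface. World frame = base frame: x ahead of the robot, y to its left, z up, the work surface at z = 0. Lengths are in m, angles in degrees, forces in N, time in s.
With the tool pointing down it reaches from about 0.3 to 0.75 m from the base axis. Payload 8.5 kg.
Tool frame: the origin (TCP) lies on the centre line of the jaws, within the pads' length; the fingertips stand 19 mm ahead of it and the grasp point (between the pads) is the TCP (env.tcp_to_tips is the z of the fingertips in the tool frame, in m); z points along the fingers, y is the line along which they close (so a half turn about z gives the same grasp; the last joint's range is limited). The gripper opens to 85 mm and grips with 20 to 120 N. Pads are 22 mm wide; open, the fingers measure 114 mm over their backs; the gripper's body (76 mm by 85 mm) begins 54 mm behind the grasp point. The pads swing forward as they close: fully open they stand 13 mm farther back than shut.
Start: joints at [-83.956, 21.807, 74.336, -0, 83.858, -12.336], TCP at [0.173, -0.522, 0.25] pointing down, gripper open.
Joint ranges: [-178.18, 178.18], [-50.72, 133.34], [12.68, 142.11], [-81.47, 261.47], [9.98, 163.14], [-165.26, 165.26]. Speed limits (degrees/s): [136.94, 136.94, 180, 180, 180, 180].

INTERFACE

Orientations are given as a 3x3 rotation matrix whose columns are the frame's x, y, z axes.
In Python, from rig import env gives the robot as it stands.
- The arm moves only by the tool servo_tool, never from a script. Its argument "steps" is a list of rows, each an object of numbers: "tx", "ty", "tz": the shift along the world's x, y, z in cm; "yaw": the turn about the world's z in degrees; "claw": the finger opening in cm, from 0 to 8.54. In form: [{"tx": .., "ty": .., "tz": .., "yaw": .., "claw": ..}, ...]. A call has 1 to 20 rows; each row shifts and turns the commanded pose from where the row before left it; what a row does not reach is not made up. A row lasts 1/10 s, in which the tool goes at most 50 mm and 8.59 degrees, less where a joint would pass 70% of its speed; a pose out of reach is approached as far as the arm can. A call with a gripper value outside its range is refused whole. The fingers move at their own pace and stop on an object; "newtons" is the grip in N (left out, the last holds). Time passes only in rows, so rows that do not move let the fingers close. It gives the time, the measured TCP pose, the force, the opening and the grip force at its end, in the units of the state.
- env.observe(): the state, without advancing time (a new reading comes with each control period).
- env.get_image(name): name is "side" or "top"; returns (picture, depth): 384x512x3 uint8, red, green, blue; 384x512 float32, m along the optical axis (not along the pixel's ray), 0 where there is no reading.
- env.camera_model(name): a dict with "fovy" (degrees; the focal length in pixels is half the picture's height over the tangent of half this angle, whatever the lens; pixels are square), "cx", "cy" (the principal point, pixels), "T" (4x4, takes a point from camera to world coordinates). Camera axes: x right, y down, z forward; pixel columns grow to the right and rows downward; lengths in m; the calibration is good to about 2 mm. A picture is of the moment at which its call begins. camera_model takes no time and is no camera call.
- env.close_job(): hands the job in; it is judged then, once.
The state is a dict: "time_s": time; "q": joint angles; "qvel": joint speeds; "joint_efforts": joint torques, N m; "position": TCP position; "tool_rot": TCP orientation; "ft_force": force on the tool from outside, world axes, zero at the start; "wrist_torque": the same for the moment, N m; "grip_width": finger opening in m; "gripper_force": force on a finger pad.
Only numpy, scipy, OpenCV 4.12 (cv2) and the standard library are available. Lean on these libraries where they do the work, as an engineer would, in place of code of your own. Each camera call takes 0.05 s, during which the arm holds its last target. There are 200 camera calls.

TASK

Put the cold chisel and the lump hammer away in the fitted wooden tool tray so that both lie level and fully home in their own cradles: the chisel at the bottom, and the hammer in the raised cradle that crosses over it. Lay the tools in, do not drop them, and leave the other things on the bench where they are.

Things in the scene. Friction and masses are not known exactly. Their poses are not given: they have to be found in the camera images.
- tray: Open plywood tray, brown wooden rims, 204 (x) by 212 (y) by 70 high, screwed to the bench. Origin: centre of its underside, z up. Floor top at 8; rims 10 thick, inside 184 (x) by 192 (y). Dark wooden cradles inside hold the chisel along x, low, and the hammer along y above it. A grey whetstone 38 by 50, 20 thick, is fixed on the floor in the corner at (+66, -66).
- chisel_home (a point): Where the chisel's origin belongs, at (0, 0, 24) in the tray's frame; axes as the tray's. Chisel along x, either way round. Two cradle blocks at tray x = +-50, each 20 long, with a slot 30 wide, slot floor at height 14, cheeks 10 thick up to 28. Between them, over |x| < 40, it is open to the tray floor: room for fingers.
- hammer_home (a point): Where the hammer's origin belongs, (0, 0, 47) in the tray's frame; axes as the tray's. Hammer's x along tray +y. Head rests on a block (y 54 to 82, top at height 30) between cheeks 96 apart, grip in a saddle (y -76 to -60, top at 30), slot 44 wide; cheeks 10 thick up to 52; the rims set its place in y. Its shaft passes 3 above the chisel, which cannot go in once the hammer lies there.
- chisel: Cold chisel, straight dark steel bar 170 long, 20 by 20 in section, edges rounded, its +x end stepped down to a thin bright edge over the last 25. About 0.35 kg, balanced near its middle. Origin: mid length on its axis (10 above what it lies on); x along the bar, z up. Lies flat on the bench left or right of the tray, hammer on the other side.
- hammer: Lump hammer 180 long, 0.55 kg. Steel head 84 wide (y), 34 by 34, at x 51 to 85; pale wooden shaft 24 wide (y), 20 thick (z), x -53 to 51; grip 32 wide, 34 thick, x -90 to -50. Origin mid length on the axis, 17 above the bench as it lies (shaft's underside 7 above it); x to the head, z up. Balances 45 from the origin towards the head; can be gripped across the shaft at x = 28.
- tin_tall: bystander: open empty steel tin, tapering, 76 across, 110 high, origin centre of underside; leave alone
- tin_short: bystander: open empty steel tin, tapering, 84 across, 75 high, origin centre of underside; leave alone
- offcut: bystander: wooden offcut 90 by 45 by 35, origin centre of underside; leave alone
- screwdriver: bystander: screwdriver lying on the bench, wooden handle; leave alone
- wrench: bystander: steel wrench lying on the bench; leave alone
- tape_roll: bystander: grey roll of tape lying flat, 90 across, 30 high, origin centre of underside; leave alone
- brush: bystander: wooden hand brush lying at the far side of the bench; leave alone
Things that resemble listed ones, but are neither listed nor needed, are in the scene too. What is shaped like the hammer but green is not meant. What is shaped like the chisel but blue is not meant.

How it is judged (in metres and radians):
On the way:
1. the chisel lies home in its lower cradle, let go (x of chisel in the frame of tray between -0.012 and 0.012 m and y of chisel in the frame of tray between -0.012 and 0.012 m and z of chisel in the frame of tray between 0.02 and 0.028 m and angle between the x axis of chisel and the x axis of tray, either way round below 0.14 rad and linear speed of chisel below 0.02 m/s and angular speed of chisel below 0.2 rad/s and contact force between the fingers and chisel below 0.1 N), for 0.2 s.
At the end, for the whole second after the job is handed in: Chisel and hammer both home in the tray, still and let go: each origin within 12 mm of its home along the tray's x and y and 4 mm in height, chisel along the tray's x and hammer along its y within 0.14 rad (all of step 1 and x of hammer in the frame of tray between -0.012 and 0.012 m and y of hammer in the frame of tray between -0.012 and 0.012 m and z of hammer in the frame of tray between 0.043 and 0.051 m and angle between the x axis of hammer and the y axis of tray, either way round below 0.14 rad and linear speed of hammer below 0.02 m/s and angular speed of hammer below 0.2 rad/s and contact force between the fingers and hammer below 0.1 N); the robot touches nothing.
It fails at once if a tool is dropped (falls freely from more than about 2 cm) ((contact force between the fingers and chisel below 0.05 N and linear speed of chisel above 0.6 m/s) or (contact force between the fingers and hammer below 0.05 N and linear speed of hammer above 0.6 m/s)).
It fails at once if a bystander is moved by more than 4 cm (distance of any of tin_tall, tin_short, offcut, screwdriver, wrench, tape_roll, brush from where it was at the start of the episode above 0.04 m).
It also fails if it takes over 64 s, if anything falls off the work surface, if the arm or the gripper's body presses on something with over 40 N, if the wrist force passes 120 N, or if a joint passes its speed limit or range.

## Working session

There is one attempt and no reset: what is moved stays moved. The work goes in short steps, Python scripts to look and compute and a tool call to move; the robot and the scene stay as the last step left them, time stands still between calls to the robot, and variables do not carry over. Pictures are saved under pics/ and viewed, at most 10 in all, crops included, and the job is handed in when it is done.

Besides the shell and the picture viewer there is one more tool, called after "Call:" as a command line: name --argument value ..., lists and objects as JSON in quotes. servo_tool: Moves the arm, as the interface text tells. Its arguments: {"type":"object","properties":{"steps":{"type":"array"},"newtons":{"type":"number"}},"required":["steps"]}

```bash
mkdir -p pics; ls; cat > h.py <<'E'
import numpy as np, cv2
from rig import env
def K(n):
    m=env.camera_model(n); return 192/np.tan(np.radians(m['fovy']/2)),m['cx'],m['cy'],np.array(m['T'])
def cloud(n,d):
    f,cx,cy,T=K(n); v,u=np.mgrid[:384,:512]
    P=np.stack([(u-cx)/f*d,(v-cy)/f*d,d,np.ones_like(d)],-1)@T.T
    return P[...,:3]
def ray(n,uv,z):
    f,cx,cy,T=K(n); uv=np.atleast_2d(uv).astype(float)
    r=np.c_[(uv[:,0]-cx)/f,(uv[:,1]-cy)/f,np.ones(len(uv))]@T[:3,:3].T; o=T[:3,3]
    return o+r*((z-o[2])/r[:,2])[:,None]
E
python3 - <<'E'
from h import *
for n in('top','side'):
    im,d=env.get_image(n); np.savez(n+'0.npz',im=im,d=d)
    cv2.imwrite(f'pics/{n}0.png',cv2.resize(im[...,::-1],(800,600)))
    print({k:np.round(v,3) for k,v in env.camera_model(n).items()})
s=env.observe();print(s['tool_rot'],s['grip_width'],s['time_s'])
E
```

```text
pics
{'fovy': np.float64(54.205), 'cx': np.float64(252.005), 'cy': np.float64(188.615), 'T': array([[-0.01 , -0.985,  0.171,  0.311],
       [-1.   ,  0.01 ,  0.002, -0.026],
       [-0.003, -0.171, -0.985,  1.416],
       [ 0.   ,  0.   ,  0.   ,  1.   ]])}
{'fovy': np.float64(52.492), 'cx': np.float64(254.624), 'cy': np.float64(190.188), 'T': array([[-0.954, -0.242,  0.176,  0.296],
       [-0.299,  0.734, -0.609,  0.798],
       [ 0.018, -0.634, -0.773,  1.124],
       [ 0.   ,  0.   ,  0.   ,  1.   ]])}
[[ 9.48989459e-01  3.15307778e-01 -1.13072030e-04]
 [ 3.15307662e-01 -9.48988653e-01  1.27118345e-03]
 [ 2.93509956e-04 -1.24199217e-03 -9.99999186e-01]] 0.08548400362326017 0.1
```

View pics/top0.png

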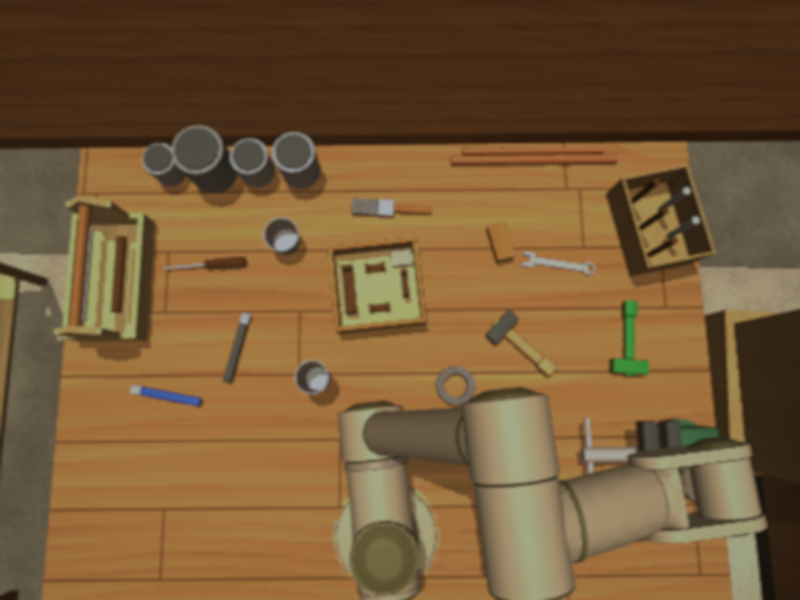

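View pics/side0.png

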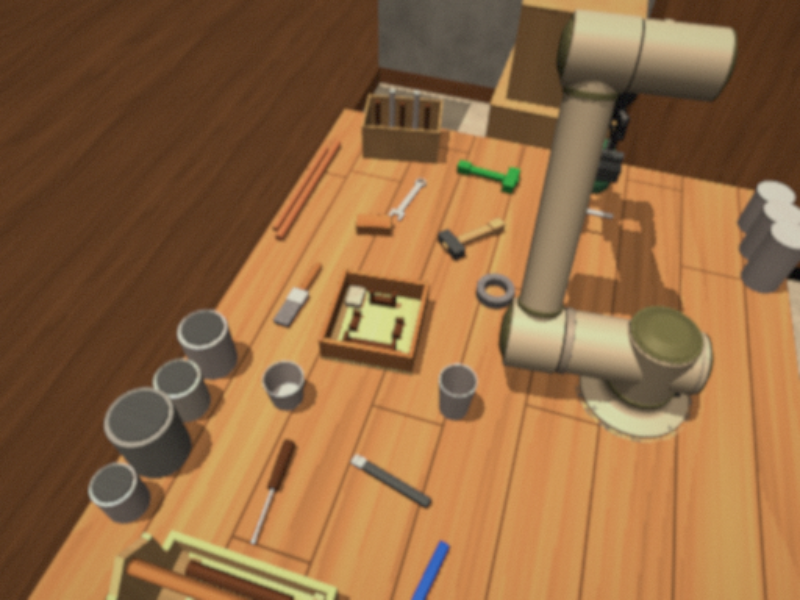

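The top view shows the tray at about (378,288), the chisel at (238,347), the hammer with its head at (505,327) and grip at (545,367). The tall tin is at (313,378), the short tin at (283,237) and the tape at (455,385). In the side view the chisel is at (392,482), the hammer at (470,238) and the tray at (377,322).

```bash
cat > m.py <<'E'
from h import *
# regions in native px from the 800x600 view
s=512/800
D={n:np.load(n+'0.npz') for n in('top','side')}
R={'top':{'chisel':(215,300,262,395),'hammer':(478,300,565,385),'tray':(318,228,440,345)},
   'side':{'chisel':(340,445,440,515),'hammer':(425,212,515,265),'tray':(310,262,440,378)}}
for n in R:
    im,d=D[n]['im'],D[n]['d']; P=cloud(n,d.astype(float)); hsv=cv2.cvtColor(im,cv2.COLOR_RGB2HSV)
    for k,(a,b,c,e) in R[n].items():
        a,b,c,e=[int(x*s) for x in(a,b,c,e)]
        Q=P[b:e,a:c]; 
        print(n,k,'z pct',np.round(np.percentile(Q[...,2],[1,10,50,90,97,99.5]),3))
        m=(Q[...,2]>(0.055 if k=='tray' else 0.007))&(Q[...,2]<.085)
        nl,lab,st,_=cv2.connectedComponentsWithStats(m.astype(np.uint8)); i=1+np.argmax(st[1:,4]); m=lab==i
        q=Q[m]; r=cv2.minAreaRect((q[:,:2]*1000).astype(np.float32)); print('  depth rect',np.round(r[0],1),np.round(r[1],1),round(r[2],1),m.sum(),'meanxy',q.mean(0).round(4))
        if k!='tray':
            u,v=np.nonzero(m)[::-1]; w=ray(n,np.c_[u+a,v+b],{'chisel':.02,'hammer':.03}[k])
E
python3 m.py
python3 - <<'E'
from h import *
for n,(a,b,c,e) in {'top':(120,130,370,260),'side':(195,125,340,335)}.items():
    im=np.load(n+'0.npz')['im'][b:e,a:c]
    k=min(800/(c-a),600/(e-b)); cv2.imwrite(f'pics/{n}_crop.png',cv2.resize(im[...,::-1],None,fx=k,fy=k,interpolation=cv2.INTER_CUBIC)); print(n,k)
E
```

```text
top chisel z pct [-0.008 -0.005 -0.001  0.016  0.02   0.024]
  depth rect [430.5 352. ] [ 26.  171.6] 75.8 272 meanxy [0.4301 0.3526 0.0171]
top hammer z pct [-0.008 -0.005 -0.001  0.028  0.034  0.039]
  depth rect [ 426.7 -331.1] [180.1  83.6] 46.1 515 meanxy [ 0.4382 -0.3187  0.0285]
top tray z pct [-0.007 -0.003  0.005  0.064  0.07   0.074]
  depth rect [574.4  16.3] [204.4 212.4] 5.7 662 meanxy [0.5741 0.0171 0.0677]
side chisel z pct [-4.000e-03 -2.000e-03  1.000e-03  1.800e-02  2.200e-02  1.124e+00]
  depth rect [430.6 356.3] [ 21.8 170. ] 75.2 437 meanxy [0.4286 0.3581 0.0183]
side hammer z pct [-0.006 -0.003  0.001  0.03   0.035  0.039]
  depth rect [ 423.8 -316.5] [178.2 106.7] 28.2 442 meanxy [ 0.4379 -0.3102  0.0271]
side tray z pct [-0.005 -0.001  0.008  0.066  0.071  0.075]
  depth rect [573.2  19.3] [204.3 217.8] 5.8 857 meanxy [0.5728 0.0287 0.067 ]
top 3.2
side 2.857142857142857
```

View pics/top_crop.png

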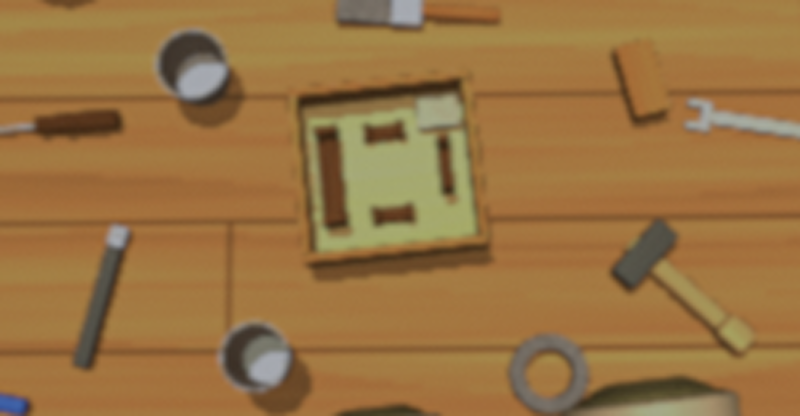

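Call:
servo_tool --steps '[{"tx": 2.3,"ty": 3.1,"claw": 6},{"tx": 2.3,"ty": 3.1},{"tx": 2.3,"ty": 3.1},{"tx": 2.3,"ty": 3.1},{"tx": 2.3,"ty": 3.1},{"tx": 2.3,"ty": 3.1},{"tx": 2.3,"ty": 3.1},{"tx": 2.3,"ty": 3.1},{"tx": 2.3,"ty": 3.1},{"tx": 2.3,"ty": 3.1},{"tx": 2.3,"ty": 3.1},{"tx": 2.3,"ty": 3.1},{"ty": 3.6,"yaw": -2},{"ty": 3.6,"yaw": -4},{"ty": 3.6,"yaw": -4},{"ty": 3.6,"yaw": -4},{"ty": 3.6,"yaw": -4},{"ty": 3.6,"yaw": -4},{"ty": 3.6,"yaw": -4},{"ty": 3.6,"yaw": -4}]'

```text
invalid input at $.steps[0]: expected keys tx, ty, tz, yaw, claw
```

Call:
servo_tool --steps '[{"ty": 3.6,"yaw": -2.6},{"tx": -0.3,"ty": 3.6},{"tx": -0.3,"ty": 3.6},{"tx": -0.4,"ty": 3.6},{"tx": -0.4,"ty": 3.6},{"tx": -0.4,"ty": 3.6},{},{},{}]'

```text
invalid input at $.steps[0]: expected keys tx, ty, tz, yaw, claw
```

```bash
cat > st.py <<'E'
from h import *
import sys
s=env.observe(); p=s['position']; R=s['tool_rot']
print('t',round(s['time_s'],2),'tcp',np.round(p,4),'xang',round(float(np.degrees(np.arctan2(R[1][0],R[0][0]))),1),'tilt z',np.round([R[0][2],R[1][2]],3),'grip',round(s['grip_width'],4),s['gripper_force'],'F',np.round(s['ft_force'],1),'q',np.round(s['q'],0))
E
python3 st.py
python3 - <<'E'
from h import *
im,d=env.get_image('top'); P=cloud('top',d.astype(float))
import numpy as np
# hammer again (arm out of the way) and side
for n,(a,b,c,e) in {'side':(272,136,330,170)}.items():
    im,d=env.get_image(n); P=cloud(n,d.astype(float))[b:e,a:c]; m=(P[...,2]>.01)&(P[...,2]<.05)
    q=P[m]; print(n,cv2.minAreaRect((q[:,:2]*1000).astype(np.float32)))
im,d=env.get_image('top'); P=cloud('top',d.astype(float))[192:246,306:362]; m=(P[...,2]>.01)&(P[...,2]<.05)
print(cv2.minAreaRect((P[m][:,:2]*1000).astype(np.float32)))
E
```

```text
t 0.1 tcp [ 0.1734 -0.5217  0.2498] xang 18.4 tilt z [-0.     0.001] grip 0.0855 0.0 F [-0.2  0.8  0.2] q [-84.  22.  74.   0.  84. -12.]
side ((430.9048156738281, -330.22515869140625), (180.67245483398438, 85.2301025390625), 51.13371658325195)
((435.3287048339844, -336.246826171875), (178.53262329101562, 83.80841827392578), 54.730506896972656)
```

Call:
servo_tool --steps '[{"tx": 2.3,"ty": 3.1,"tz": 0,"yaw": 0,"claw": 6},{"tx": 2.3,"ty": 3.1,"tz": 0,"yaw": 0,"claw": 6},{"tx": 2.3,"ty": 3.1,"tz": 0,"yaw": 0,"claw": 6},{"tx": 2.3,"ty": 3.1,"tz": 0,"yaw": 0,"claw": 6},{"tx": 2.3,"ty": 3.1,"tz": 0,"yaw": 0,"claw": 6},{"tx": 2.3,"ty": 3.1,"tz": 0,"yaw": 0,"claw": 6},{"tx": 2.3,"ty": 3.1,"tz": 0,"yaw": 0,"claw": 6},{"tx": 2.3,"ty": 3.1,"tz": 0,"yaw": 0,"claw": 6},{"tx": 2.3,"ty": 3.1,"tz": 0,"yaw": 0,"claw": 6},{"tx": 2.3,"ty": 3.1,"tz": 0,"yaw": 0,"claw": 6},{"tx": 2.3,"ty": 3.1,"tz": 0,"yaw": 0,"claw": 6},{"tx": 2.3,"ty": 3.1,"tz": 0,"yaw": 0,"claw": 6},{"tx": 0,"ty": 3.6,"tz": 0,"yaw": -2,"claw": 6},{"tx": 0,"ty": 3.6,"tz": 0,"yaw": -4,"claw": 6},{"tx": 0,"ty": 3.6,"tz": 0,"yaw": -4,"claw": 6},{"tx": 0,"ty": 3.6,"tz": 0,"yaw": -4,"claw": 6},{"tx": 0,"ty": 3.6,"tz": 0,"yaw": -4,"claw": 6},{"tx": 0,"ty": 3.6,"tz": 0,"yaw": -4,"claw": 6},{"tx": 0,"ty": 3.6,"tz": 0,"yaw": -4,"claw": 6},{"tx": 0,"ty": 3.6,"tz": 0,"yaw": -4,"claw": 6}]'

```text
time_s: 2.25
position: [0.4492, 0.1396, 0.2504]
tool_rot: [[0.979, -0.204, 0.0], [-0.204, -0.979, -0.0], [0.0, -0.0, -1.0]]
ft_force: [0.4, 0.2, -0.1]
grip_width: 0.0603
gripper_force: 0.0
```

Call:
servo_tool --steps '[{"tx": 0,"ty": 3.6,"tz": 0,"yaw": -2.6,"claw": 6},{"tx": -0.3,"ty": 3.6,"tz": 0,"yaw": 0,"claw": 6},{"tx": -0.3,"ty": 3.6,"tz": 0,"yaw": 0,"claw": 6},{"tx": -0.4,"ty": 3.6,"tz": 0,"yaw": 0,"claw": 6},{"tx": -0.4,"ty": 3.6,"tz": 0,"yaw": 0,"claw": 6},{"tx": -0.4,"ty": 3.6,"tz": 0,"yaw": 0,"claw": 6},{"tx": 0,"ty": 0,"tz": 0,"yaw": 0,"claw": 6},{"tx": 0,"ty": 0,"tz": 0,"yaw": 0,"claw": 6},{"tx": 0,"ty": 0,"tz": 0,"yaw": 0,"claw": 6}]'

```text
time_s: 3.15
position: [0.4315, 0.3533, 0.2503]
tool_rot: [[0.969, -0.246, -0.0], [-0.246, -0.969, -0.0], [-0.0, 0.0, -1.0]]
ft_force: [-0.6, 0.1, -0.7]
grip_width: 0.0601
gripper_force: 0.0
```

```bash
python3 st.py; cat > ham.py <<'E'
from h import *
B={'side':(272,136,330,170),'top':(306,192,362,246)}
for n,(a,b,c,e) in B.items():
    im,d=env.get_image(n); Q=cloud(n,d.astype(float))[b:e,a:c]
    hsv=cv2.cvtColor(im,cv2.COLOR_RGB2HSV)[b:e,a:c]; m=(Q[...,2]>.009)&(Q[...,2]<.05)
    m=cv2.morphologyEx(m.astype(np.uint8),cv2.MORPH_OPEN,np.ones((2,2)))>0
    q=Q[m]; print(n,m.sum(),cv2.minAreaRect((q[:,:2]*1000).astype(np.float32)))
    head=m&(hsv[...,1]<90)&(hsv[...,2]<110); sh=m&(hsv[...,1]>=90)
    v,u=np.nonzero(head); H=ray(n,np.c_[u+a,v+b],.034 if n=='top' else .026); v,u=np.nonzero(sh); S=ray(n,np.c_[u+a,v+b],.027 if n=='top' else .02)
    print(' head',len(H),cv2.minAreaRect((H[:,:2]*1000).astype(np.float32)),'shaft',len(S),cv2.minAreaRect((S[:,:2]*1000).astype(np.float32)))
    l=cv2.fitLine((S[:,:2]*1000).astype(np.float32),cv2.DIST_HUBER,0,.01,.01).ravel(); print(' fit',np.degrees(np.arctan2(l[1],l[0])),l[2:], 'head mean',H.mean(0),'ang head-shaft',np.degrees(np.arctan2(*(H.mean(0)-S.mean(0))[[1,0]])))
E
python3 ham.py
```

```text
t 3.15 tcp [0.4315 0.3533 0.2503] xang -14.3 tilt z [-0. -0.] grip 0.0601 0.0 F [-0.6  0.1 -0.7] q [ 27.  23.  73.  -0.  84. 131.]
side 429 ((404.8823547363281, 191.1361083984375), (158.71083068847656, 1223.594482421875), 2.7574031352996826)
 head 134 ((470.1835021972656, -277.4415283203125), (40.95855712890625, 89.51902770996094), 46.07162094116211) shaft 287 ((427.8245849609375, -332.0682373046875), (194.11917114257812, 88.85657501220703), 56.43125534057617)
 fit 51.80884 [ 412.11536 -335.6203 ] head mean [ 0.46947911 -0.27607859  0.026     ] ang head-shaft 44.373844304677704
top 505 ((416.5957336425781, -211.77413940429688), (163.099609375, 394.9942321777344), 7.091952800750732)
 head 157 ((472.0484619140625, -279.2569274902344), (28.15561866760254, 80.5754165649414), 47.33335494995117) shaft 348 ((421.0409851074219, -332.63714599609375), (179.42626953125, 85.6943130493164), 43.544395446777344)
 fit 47.145134 [ 413.917   -344.69095] head mean [ 0.47197288 -0.27986756  0.034     ] ang head-shaft 48.4524656075047
```

Call:
servo_tool --newtons 70 --steps '[{"tx": 0,"ty": 0,"tz": -2.5,"yaw": 0,"claw": 6},{"tx": 0,"ty": 0,"tz": -2.5,"yaw": 0,"claw": 6},{"tx": 0,"ty": 0,"tz": -2.5,"yaw": 0,"claw": 6},{"tx": 0,"ty": 0,"tz": -2.5,"yaw": 0,"claw": 6},{"tx": 0,"ty": 0,"tz": -2.5,"yaw": 0,"claw": 6},{"tx": 0,"ty": 0,"tz": -2.5,"yaw": 0,"claw": 6},{"tx": 0,"ty": 0,"tz": -2.5,"yaw": 0,"claw": 6},{"tx": 0,"ty": 0,"tz": -2.0,"yaw": 0,"claw": 6},{"tx": 0,"ty": 0,"tz": -1.5,"yaw": 0,"claw": 6},{"tx": 0,"ty": 0,"tz": -1.0,"yaw": 0,"claw": 6},{"tx": 0,"ty": 0,"tz": -0.8,"yaw": 0,"claw": 6},{"tx": 0,"ty": 0,"tz": 0,"yaw": 0,"claw": 6},{"tx": 0,"ty": 0,"tz": 0,"yaw": 0,"claw": 6}]'

```text
time_s: 4.55
position: [0.4318, 0.3541, 0.0228]
tool_rot: [[0.969, -0.246, 0.001], [-0.246, -0.969, 0.0], [0.001, -0.001, -1.0]]
ft_force: [1.1, -0.2, 0.0]
grip_width: 0.0602
gripper_force: 0.0
```

Call:
servo_tool --newtons 70 --steps '[{"tx": 0,"ty": 0,"tz": 0,"yaw": 0,"claw": 1},{"tx": 0,"ty": 0,"tz": 0,"yaw": 0,"claw": 1},{"tx": 0,"ty": 0,"tz": 0,"yaw": 0,"claw": 1},{"tx": 0,"ty": 0,"tz": 0,"yaw": 0,"claw": 1},{"tx": 0,"ty": 0,"tz": 0,"yaw": 0,"claw": 1},{"tx": 0,"ty": 0,"tz": 0,"yaw": 0,"claw": 1},{"tx": 0,"ty": 0,"tz": 0,"yaw": 0,"claw": 1},{"tx": 0,"ty": 0,"tz": 0,"yaw": 0,"claw": 1},{"tx": 0,"ty": 0,"tz": 0,"yaw": 0,"claw": 1},{"tx": 0,"ty": 0,"tz": 0,"yaw": 0,"claw": 1}]'

```text
time_s: 5.55
position: [0.4316, 0.3543, 0.023]
tool_rot: [[0.969, -0.246, 0.001], [-0.246, -0.969, 0.001], [0.001, -0.001, -1.0]]
ft_force: [-0.9, -0.5, 6.2]
grip_width: 0.018
gripper_force: 69.9
```

```bash
python3 st.py
```

```text
t 5.55 tcp [0.4316 0.3543 0.023 ] xang -14.2 tilt z [0.001 0.001] grip 0.018 69.86634135246277 F [-0.9 -0.5  6.2] q [ 27.  38.  89.   0.  53. 131.]
```

Call:
servo_tool --steps '[{"tx": 0,"ty": 0,"tz": 0.5,"yaw": 0,"claw": 1},{"tx": 0,"ty": 0,"tz": 1,"yaw": 0,"claw": 1},{"tx": 0,"ty": 0,"tz": 2,"yaw": 0,"claw": 1},{"tx": 0,"ty": 0,"tz": 2.5,"yaw": 0,"claw": 1},{"tx": 0,"ty": 0,"tz": 2.5,"yaw": 0,"claw": 1},{"tx": 0,"ty": 0,"tz": 2.5,"yaw": 0,"claw": 1},{"tx": 0,"ty": 0,"tz": 2.5,"yaw": 0,"claw": 1},{"tx": 0,"ty": 0,"tz": 2.5,"yaw": 0,"claw": 1},{"tx": 0,"ty": 0,"tz": 2,"yaw": 0,"claw": 1},{"tx": 0,"ty": 0,"tz": 1,"yaw": 0,"claw": 1},{"tx": 0,"ty": 0,"tz": 0,"yaw": 0,"claw": 1}]'

```text
time_s: 6.65
position: [0.4316, 0.3542, 0.2135]
tool_rot: [[0.969, -0.246, 0.002], [-0.246, -0.969, 0.001], [0.002, -0.002, -1.0]]
ft_force: [-0.4, 0.1, -4.1]
grip_width: 0.0183
gripper_force: 68.8
```

```bash
python3 st.py; python3 - <<'E'
from h import *
im,d=env.get_image('side'); np.savez('s1.npz',im=im,d=d)
cv2.imwrite('pics/s1.png',cv2.resize(im[170:,150:380][...,::-1],None,fx=2.7,fy=2.7))
E
```

```text
t 6.65 tcp [0.4316 0.3542 0.2135] xang -14.2 tilt z [0.002 0.001] grip 0.0183 68.84422659873962 F [-0.4  0.1 -4.1] q [ 27.  24.  77.   0.  79. 131.]
```

View pics/s1.png

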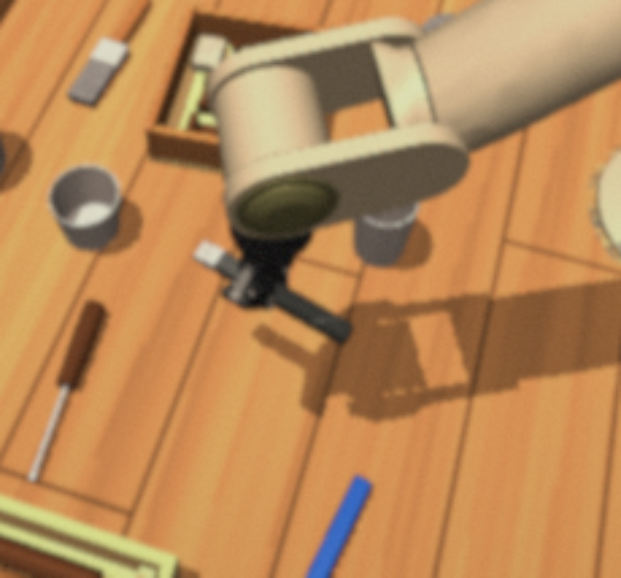

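The chisel is held across its middle, near (262,290) in the crop. I'll check its level and its position along the bar from the depth data.

```bash
cat > lv.py <<'E'
from h import *
import sys
n,f=sys.argv[1:3]
z=np.load(f); s=env.observe(); p=np.array(s['position']); R=np.array(s['tool_rot'])
P=cloud(n,z['d'].astype(float)).reshape(-1,3); L=(P-p)@R   # tool frame
m=(np.abs(L[:,1])<.012)&(np.abs(L[:,0])<.13)&(L[:,2]>-.012)&(L[:,2]<.04)
L=L[m]; o=np.abs(L[:,0])>.03
print(np.percentile(L[:,0],[0,1,99,100]).round(4)); 
for a in np.arange(-.1,.1,.02):
    k=(L[:,0]>=a)&(L[:,0]<a+.02)
    if k.sum()>3: print(round(a+.01,2),k.sum(),'z',np.percentile(L[k,2],[10,50,90]).round(4),'y',L[k,1].mean().round(4))
E
python3 lv.py side s1.npz
```

```text
[-0.0864 -0.0856  0.082   0.0834]
-0.09 28 z [0.0004 0.0032 0.0145] y -0.0029
-0.07 74 z [-0.0003  0.002   0.0095] y -0.0033
-0.05 71 z [-0.0003  0.002   0.0124] y -0.0034
-0.03 71 z [-0.0003  0.0024  0.0104] y -0.003
-0.01 55 z [-0.002   0.0016  0.0072] y -0.0014
0.03 16 z [0.0001 0.0026 0.0086] y -0.0069
0.05 62 z [-0.0003  0.0025  0.0119] y -0.0032
0.07 58 z [0.0024 0.0052 0.0106] y -0.0026
0.09 12 z [0.0051 0.0078 0.0106] y -0.0004
```

Call:
servo_tool --steps '[{"tx": 0.5,"ty": -1.2,"tz": 0,"yaw": 0.7,"claw": 1},{"tx": 1.1,"ty": -2.6,"tz": 0,"yaw": 1.6,"claw": 1},{"tx": 1.1,"ty": -2.6,"tz": 0,"yaw": 1.6,"claw": 1},{"tx": 1.1,"ty": -2.6,"tz": 0,"yaw": 1.6,"claw": 1},{"tx": 1.1,"ty": -2.6,"tz": 0,"yaw": 1.6,"claw": 1},{"tx": 1.1,"ty": -2.6,"tz": 0,"yaw": 1.6,"claw": 1},{"tx": 1.1,"ty": -2.6,"tz": 0,"yaw": 1.6,"claw": 1},{"tx": 1.1,"ty": -2.6,"tz": 0,"yaw": 1.6,"claw": 1},{"tx": 1.1,"ty": -2.6,"tz": 0,"yaw": 1.6,"claw": 1},{"tx": 1.1,"ty": -2.6,"tz": 0,"yaw": 1.6,"claw": 1},{"tx": 1.1,"ty": -2.6,"tz": 0,"yaw": 1.6,"claw": 1},{"tx": 1.1,"ty": -2.6,"tz": 0,"yaw": 1.6,"claw": 1},{"tx": 1.1,"ty": -2.6,"tz": 0,"yaw": 1.6,"claw": 1},{"tx": 0.6,"ty": -1.3,"tz": 0,"yaw": 0,"claw": 1},{"tx": 0,"ty": 0,"tz": 0,"yaw": 0,"claw": 1},{"tx": 0,"ty": 0,"tz": 0,"yaw": 0,"claw": 1},{"tx": 0,"ty": 0,"tz": 0,"yaw": 0,"claw": 1}]'

```text
time_s: 8.4
position: [0.5739, 0.0182, 0.2121]
tool_rot: [[0.995, 0.1, -0.001], [0.1, -0.995, 0.0], [-0.001, -0.001, -1.0]]
ft_force: [0.9, 0.1, -3.0]
grip_width: 0.0182
gripper_force: 68.9
```

```bash
python3 st.py; python3 ham.py
```

```text
t 8.4 tcp [0.5739 0.0182 0.2121] xang 5.7 tilt z [-0.001  0.   ] grip 0.0182 68.89175534248352 F [ 0.9  0.1 -3. ] q [-10.  26.  74.   0.  80.  74.]
side 393 ((404.4715270996094, 208.6849365234375), (149.28799438476562, 1189.8349609375), 3.2532172203063965)
 head 132 ((469.3271179199219, -278.21197509765625), (40.0837516784668, 90.1873550415039), 43.78154754638672) shaft 252 ((432.4924011230469, -328.17755126953125), (183.7682647705078, 88.33240509033203), 59.08855438232422)
 fit 49.627167 [ 418.8374 -328.6515] head mean [ 0.46970046 -0.27604381  0.026     ] ang head-shaft 44.31359622585543
top 509 ((416.81915283203125, -212.08155822753906), (163.46722412109375, 395.65948486328125), 7.091952800750732)
 head 157 ((472.0484619140625, -279.2569274902344), (28.15561866760254, 80.5754165649414), 47.33335494995117) shaft 352 ((421.0409851074219, -332.63714599609375), (179.42626953125, 85.6943130493164), 43.544395446777344)
 fit 47.115803 [ 414.1391  -344.21936] head mean [ 0.4720181  -0.28008146  0.034     ] ang head-shaft 48.21179042094755
```

Call:
servo_tool --steps '[{"tx": 0.1,"ty": -0.1,"tz": -1.5,"yaw": 0,"claw": 1},{"tx": 0,"ty": 0,"tz": -2,"yaw": 0,"claw": 1},{"tx": 0,"ty": 0,"tz": -2,"yaw": 0,"claw": 1},{"tx": 0,"ty": 0,"tz": -2,"yaw": 0,"claw": 1},{"tx": 0,"ty": 0,"tz": -2,"yaw": 0,"claw": 1},{"tx": 0,"ty": 0,"tz": -2,"yaw": 0,"claw": 1},{"tx": 0,"ty": 0,"tz": -2,"yaw": 0,"claw": 1},{"tx": 0,"ty": 0,"tz": -1.5,"yaw": 0,"claw": 1},{"tx": 0,"ty": 0,"tz": -0.5,"yaw": 0,"claw": 1},{"tx": 0,"ty": 0,"tz": 0,"yaw": 0,"claw": 1},{"tx": 0,"ty": 0,"tz": 0,"yaw": 0,"claw": 1}]'

```text
time_s: 9.6
position: [0.5758, 0.0163, 0.0582]
tool_rot: [[0.995, 0.099, 0.001], [0.099, -0.995, -0.0], [0.001, 0.0, -1.0]]
ft_force: [0.1, 0.2, -3.3]
grip_width: 0.0184
gripper_force: 68.9
```

Call:
servo_tool --steps '[{"tx": 0,"ty": 0,"tz": -0.4,"yaw": 0,"claw": 1},{"tx": 0,"ty": 0,"tz": -0.4,"yaw": 0,"claw": 1},{"tx": 0,"ty": 0,"tz": -0.3,"yaw": 0,"claw": 1},{"tx": 0,"ty": 0,"tz": -0.3,"yaw": 0,"claw": 1},{"tx": 0,"ty": 0,"tz": -0.2,"yaw": 0,"claw": 1},{"tx": 0,"ty": 0,"tz": 0,"yaw": 0,"claw": 1},{"tx": 0,"ty": 0,"tz": 0,"yaw": 0,"claw": 1}]'

```text
time_s: 10.3
position: [0.5755, 0.016, 0.0413]
tool_rot: [[0.995, 0.099, 0.0], [0.099, -0.995, 0.0], [0.0, -0.0, -1.0]]
ft_force: [1.0, -0.4, -3.8]
grip_width: 0.0178
gripper_force: 68.9
```

Call:
servo_tool --steps '[{"tx": 0,"ty": 0.1,"tz": -0.2,"yaw": 0,"claw": 1},{"tx": 0,"ty": 0,"tz": -0.1,"yaw": 0,"claw": 1},{"tx": 0,"ty": 0,"tz": -0.1,"yaw": 0,"claw": 1},{"tx": 0,"ty": 0,"tz": 0,"yaw": 0,"claw": 1},{"tx": 0,"ty": 0,"tz": 0,"yaw": 0,"claw": 1}]'

```text
time_s: 10.8
position: [0.5754, 0.0171, 0.0373]
tool_rot: [[0.995, 0.099, -0.0], [0.099, -0.995, -0.0], [-0.0, 0.0, -1.0]]
ft_force: [-0.1, -0.2, -2.3]
grip_width: 0.0181
gripper_force: 68.9
```

Contact is just starting. I'll go down one more millimetre, then release with a small opening.

Call:
servo_tool --steps '[{"tx": 0,"ty": 0,"tz": -0.1,"yaw": 0,"claw": 1},{"tx": 0,"ty": 0,"tz": 0,"yaw": 0,"claw": 1},{"tx": 0,"ty": 0,"tz": 0,"yaw": 0,"claw": 1}]'

```text
time_s: 11.1
position: [0.5755, 0.017, 0.0371]
tool_rot: [[0.995, 0.099, 0.001], [0.099, -0.995, -0.0], [0.001, 0.0, -1.0]]
ft_force: [-2.9, 0.9, 6.2]
grip_width: 0.0183
gripper_force: 69.9
```

Call:
servo_tool --newtons 20 --steps '[{"tx": 0,"ty": 0,"tz": 0,"yaw": 0,"claw": 2.5},{"tx": 0,"ty": 0,"tz": 0,"yaw": 0,"claw": 3},{"tx": 0,"ty": 0,"tz": 0,"yaw": 0,"claw": 4},{"tx": 0,"ty": 0,"tz": 0,"yaw": 0,"claw": 4},{"tx": 0,"ty": 0,"tz": 0,"yaw": 0,"claw": 4},{"tx": 0,"ty": 0,"tz": 0.5,"yaw": 0,"claw": 4},{"tx": 0,"ty": 0,"tz": 1,"yaw": 0,"claw": 4},{"tx": 0,"ty": 0,"tz": 2,"yaw": 0,"claw": 4},{"tx": 0,"ty": 0,"tz": 2.5,"yaw": 0,"claw": 4},{"tx": 0,"ty": 0,"tz": 2.5,"yaw": 0,"claw": 4},{"tx": 0,"ty": 0,"tz": 2.5,"yaw": 0,"claw": 4},{"tx": 0,"ty": 0,"tz": 2.5,"yaw": 0,"claw": 4},{"tx": 0,"ty": 0,"tz": 2.5,"yaw": 0,"claw": 4},{"tx": 0,"ty": 0,"tz": 2,"yaw": 0,"claw": 5},{"tx": 0,"ty": 0,"tz": 1,"yaw": 0,"claw": 6},{"tx": 0,"ty": 0,"tz": 0,"yaw": 0,"claw": 6}]'

```text
time_s: 12.7
position: [0.5757, 0.0171, 0.2278]
tool_rot: [[0.995, 0.099, 0.003], [0.099, -0.995, -0.0], [0.003, 0.001, -1.0]]
ft_force: [0.4, 0.6, -0.1]
grip_width: 0.0598
gripper_force: 0.0
```

```bash
python3 st.py
```

```text
t 12.7 tcp [0.5757 0.0171 0.2278] xang 5.7 tilt z [ 0.003 -0.   ] grip 0.0598 0.0 F [ 0.4  0.6 -0.1] q [-10.  25.  72.   0.  82.  74.]
```

Call:
servo_tool --steps '[{"tx": -1,"ty": -2.5,"tz": 0,"yaw": 3.2,"claw": 6},{"tx": -1,"ty": -2.5,"tz": 0,"yaw": 3.2,"claw": 6},{"tx": -1,"ty": -2.5,"tz": 0,"yaw": 3.2,"claw": 6},{"tx": -1,"ty": -2.5,"tz": 0,"yaw": 3.2,"claw": 6},{"tx": -1,"ty": -2.5,"tz": 0,"yaw": 3.2,"claw": 6},{"tx": -1,"ty": -2.5,"tz": 0,"yaw": 3.2,"claw": 6},{"tx": -1,"ty": -2.5,"tz": 0,"yaw": 3.2,"claw": 6},{"tx": -1,"ty": -2.5,"tz": 0,"yaw": 3.2,"claw": 6},{"tx": -1,"ty": -2.5,"tz": 0,"yaw": 3.2,"claw": 6},{"tx": -1,"ty": -2.5,"tz": 0,"yaw": 3.2,"claw": 6},{"tx": -1,"ty": -2.5,"tz": 0,"yaw": 3.2,"claw": 6},{"tx": -1,"ty": -2.5,"tz": 0,"yaw": 3.2,"claw": 6},{"tx": -1,"ty": -2.5,"tz": 0,"yaw": 3.2,"claw": 6},{"tx": -0.1,"ty": -0.1,"tz": 0,"yaw": 0,"claw": 6},{"tx": 0,"ty": 0,"tz": 0,"yaw": 0,"claw": 6},{"tx": 0,"ty": 0,"tz": 0,"yaw": 0,"claw": 6}]'

```text
time_s: 14.3
position: [0.4445, -0.3081, 0.2258]
tool_rot: [[0.678, 0.735, -0.001], [0.735, -0.678, 0.001], [0.0, -0.001, -1.0]]
ft_force: [-0.1, -0.2, 0.2]
grip_width: 0.0601
gripper_force: 0.0
```

```bash
python3 st.py; python3 - <<'E'
from h import *
im,d=env.get_image('top'); np.savez('t2.npz',im=im,d=d)
cv2.imwrite('pics/t2.png',cv2.resize(im[145:255,195:370][...,::-1],None,fx=4.5,fy=4.5,interpolation=cv2.INTER_CUBIC))
# chisel in the tray frame
c,s=np.cos(np.radians(5.7)),np.sin(np.radians(5.7)); 
for n in('top','side'):
    if n=='side': im,d=env.get_image(n)
    P=cloud(n,d.astype(float)).reshape(-1,3); q=P-[.5744,.0165,0]; x=q[:,0]*c+q[:,1]*s; y=-q[:,0]*s+q[:,1]*c
    hsv=cv2.cvtColor(im,cv2.COLOR_RGB2HSV).reshape(-1,3)
    m=(abs(x)<.09)&(abs(y)<.02)&(q[:,2]>.024)&(q[:,2]<.045)
    for a in(-.075,-.025,0,.025,.065):
        k=m&(abs(x-a)<.012); print(n,a,k.sum(),y[k].mean().round(4),np.percentile(q[k,2],[10,50,90]).round(4))
    print(np.percentile(x[m],[0,2,98,100]))
E
```

```text
t 14.3 tcp [ 0.4445 -0.3081  0.2258] xang 47.3 tilt z [-0.001  0.001] grip 0.0601 0.0 F [-0.1 -0.2  0.2] q [-47.  22.  78.   0.  80.  -5.]
top -0.075 32 -0.0012 [0.0277 0.0322 0.0349]
top -0.025 33 -0.001 [0.0292 0.0323 0.035 ]
top 0 34 -0.0011 [0.0278 0.0316 0.0356]
top 0.025 33 -0.0014 [0.0264 0.0321 0.0357]
top 0.065 33 -0.0016 [0.0263 0.0319 0.0343]
[-0.08393811 -0.08089273  0.08044688  0.08502197]
side -0.075 37 0.0044 [0.0284 0.0335 0.0368]
side -0.025 42 0.0043 [0.0265 0.0322 0.0371]
side 0 38 0.0037 [0.0271 0.0326 0.0357]
side 0.025 40 0.0043 [0.0282 0.033  0.0358]
side 0.065 38 0.0022 [0.027  0.0305 0.0343]
[-0.08480919 -0.08084938  0.0795498   0.08983595]
```

View pics/t2.png

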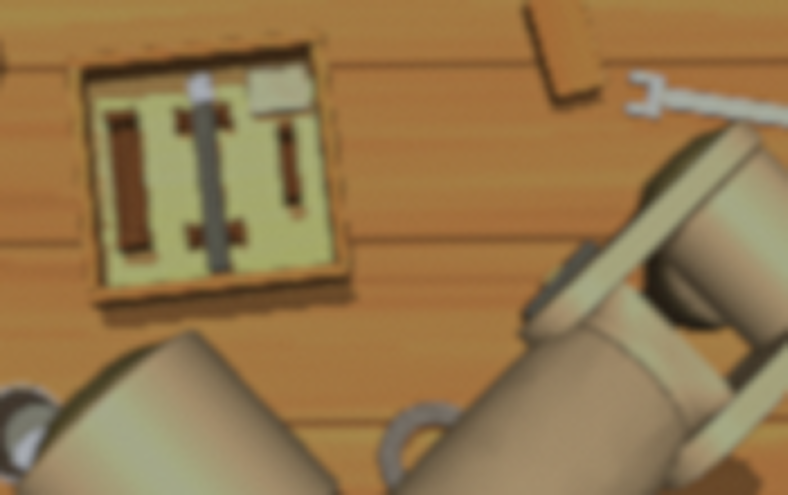

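The chisel lies home in its slots, from about (200,85) to (218,270) in the crop. The gripper now stands over the hammer shaft, so I'll descend and grip.

Call:
servo_tool --newtons 100 --steps '[{"tx": 0,"ty": -0.1,"tz": -2.5,"yaw": 0,"claw": 6},{"tx": 0,"ty": 0,"tz": -2.5,"yaw": 0,"claw": 6},{"tx": 0,"ty": 0,"tz": -2.5,"yaw": 0,"claw": 6},{"tx": 0,"ty": 0,"tz": -2.5,"yaw": 0,"claw": 6},{"tx": 0,"ty": 0,"tz": -2.5,"yaw": 0,"claw": 6},{"tx": 0,"ty": 0,"tz": -2.5,"yaw": 0,"claw": 6},{"tx": 0,"ty": 0,"tz": -2,"yaw": 0,"claw": 6},{"tx": 0,"ty": 0,"tz": -1.5,"yaw": 0,"claw": 6},{"tx": 0,"ty": 0,"tz": -1,"yaw": 0,"claw": 6},{"tx": 0,"ty": 0,"tz": -0.7,"yaw": 0,"claw": 6},{"tx": 0,"ty": 0,"tz": 0,"yaw": 0,"claw": 6},{"tx": 0,"ty": 0,"tz": 0,"yaw": 0,"claw": 6}]'

```text
time_s: 15.6
position: [0.4447, -0.31, 0.0248]
tool_rot: [[0.678, 0.735, 0.001], [0.735, -0.678, -0.001], [-0.0, 0.001, -1.0]]
ft_force: [-0.2, 0.3, 0.2]
grip_width: 0.06
gripper_force: 0.0
```

Call:
servo_tool --newtons 100 --steps '[{"tx": 0,"ty": 0,"tz": 0,"yaw": 0,"claw": 1},{"tx": 0,"ty": 0,"tz": 0,"yaw": 0,"claw": 1},{"tx": 0,"ty": 0,"tz": 0,"yaw": 0,"claw": 1},{"tx": 0,"ty": 0,"tz": 0,"yaw": 0,"claw": 1},{"tx": 0,"ty": 0,"tz": 0,"yaw": 0,"claw": 1},{"tx": 0,"ty": 0,"tz": 0,"yaw": 0,"claw": 1},{"tx": 0,"ty": 0,"tz": 0,"yaw": 0,"claw": 1},{"tx": 0,"ty": 0,"tz": 0,"yaw": 0,"claw": 1},{"tx": 0,"ty": 0,"tz": 0,"yaw": 0,"claw": 1}]'

```text
time_s: 16.5
position: [0.4448, -0.3103, 0.0252]
tool_rot: [[0.679, 0.735, 0.001], [0.735, -0.679, -0.001], [-0.0, 0.002, -1.0]]
ft_force: [0.5, 0.7, 5.6]
grip_width: 0.0222
gripper_force: 98.8
```

Call:
servo_tool --steps '[{"tx": 0,"ty": 0,"tz": 0.3,"yaw": 0,"claw": 1},{"tx": 0,"ty": 0,"tz": 0.7,"yaw": 0,"claw": 1},{"tx": 0,"ty": 0,"tz": 1.5,"yaw": 0,"claw": 1},{"tx": 0,"ty": 0,"tz": 2.5,"yaw": 0,"claw": 1},{"tx": 0,"ty": 0,"tz": 2.5,"yaw": 0,"claw": 1},{"tx": 0,"ty": 0,"tz": 2.5,"yaw": 0,"claw": 1},{"tx": 0,"ty": 0,"tz": 2.5,"yaw": 0,"claw": 1},{"tx": 0,"ty": 0,"tz": 2.5,"yaw": 0,"claw": 1},{"tx": 0,"ty": 0,"tz": 2,"yaw": 0,"claw": 1},{"tx": 0,"ty": 0,"tz": 1,"yaw": 0,"claw": 1},{"tx": 0,"ty": 0,"tz": 0,"yaw": 0,"claw": 1},{"tx": 0,"ty": 0,"tz": 0,"yaw": 0,"claw": 1}]'

```text
time_s: 17.7
position: [0.444, -0.3096, 0.2033]
tool_rot: [[0.678, 0.735, -0.001], [0.735, -0.678, 0.001], [0.0, -0.002, -1.0]]
ft_force: [-0.2, 0.2, -5.0]
grip_width: 0.022
gripper_force: 98.6
```

Call:
servo_tool --steps '[{"tx": 0.9,"ty": 2.2,"tz": 0,"yaw": 3,"claw": 1},{"tx": 0.9,"ty": 2.2,"tz": 0,"yaw": 3,"claw": 1},{"tx": 0.9,"ty": 2.2,"tz": 0,"yaw": 3,"claw": 1},{"tx": 0.9,"ty": 2.2,"tz": 0,"yaw": 3,"claw": 1},{"tx": 0.9,"ty": 2.2,"tz": 0,"yaw": 3,"claw": 1},{"tx": 0.9,"ty": 2.2,"tz": 0,"yaw": 3,"claw": 1},{"tx": 0.9,"ty": 2.2,"tz": 0,"yaw": 3,"claw": 1},{"tx": 0.9,"ty": 2.2,"tz": 0,"yaw": 3,"claw": 1},{"tx": 0.9,"ty": 2.2,"tz": 0,"yaw": 3,"claw": 1},{"tx": 0.9,"ty": 2.2,"tz": 0,"yaw": 3,"claw": 1},{"tx": 0.9,"ty": 2.2,"tz": 0,"yaw": 3,"claw": 1},{"tx": 0.9,"ty": 2.2,"tz": 0,"yaw": 3,"claw": 1},{"tx": 0.9,"ty": 2.2,"tz": 0,"yaw": 3,"claw": 1},{"tx": 0.9,"ty": 2.2,"tz": 0,"yaw": 3,"claw": 1},{"tx": 0,"ty": 2.2,"tz": 0,"yaw": 3,"claw": 1},{"tx": 0,"ty": 1.5,"tz": 0,"yaw": 3,"claw": 1},{"tx": 0,"ty": 1,"tz": 0,"yaw": 0.4,"claw": 1},{"tx": 0,"ty": 0,"tz": 0,"yaw": 0,"claw": 1},{"tx": 0,"ty": 0,"tz": 0,"yaw": 0,"claw": 1}]'

```text
time_s: 19.6
position: [0.5704, 0.0445, 0.2041]
tool_rot: [[-0.098, 0.995, -0.0], [0.995, 0.098, -0.0], [-0.0, -0.0, -1.0]]
ft_force: [0.4, -0.0, -5.0]
grip_width: 0.0221
gripper_force: 98.6
```

```bash
python3 st.py; python3 - <<'E'
from h import *
s=env.observe(); p=np.array(s['position']); R=np.array(s['tool_rot'])
for n in('side','top'):
    im,d=env.get_image(n)
    if n=='side': cv2.imwrite('pics/s3.png',cv2.resize(im[100:300,150:420][...,::-1],None,fx=2.9,fy=2.9))
    L=(cloud(n,d.astype(float)).reshape(-1,3)-p)@R
    m=(abs(L[:,1])<.05)&(L[:,0]>-.14)&(L[:,0]<.08)&(L[:,2]>-.022)&(L[:,2]<.05); L=L[m]
    print(n,np.percentile(L[:,0],[0,1,99,100]).round(4))
    for a in np.arange(-.13,.07,.02):
        k=(L[:,0]>=a)&(L[:,0]<a+.02)
        if k.sum()>3: print(round(a+.01,2),k.sum(),'z',np.percentile(L[k,2],[2,10,50,90]).round(4),'y',np.percentile(L[k,1],[2,50,98]).round(4))
E
```

```text
t 19.6 tcp [0.5704 0.0445 0.2041] xang 95.6 tilt z [-0. -0.] grip 0.0221 98.57773303985596 F [ 0.4 -0.  -5. ] q [ -7.  26.  75.  -0.  79. -13.]
side [-0.1056 -0.0297  0.0636  0.0656]
-0.04 5 z [-0.0025 -0.0019 -0.0004  0.0014] y [0.0043 0.0076 0.011 ]
-0.02 22 z [-0.0087 -0.0033 -0.0015  0.0007] y [-0.0038  0.004   0.0119]
0.0 71 z [-0.0207 -0.0174 -0.0032  0.0027] y [-0.0244  0.0016  0.0233]
0.02 69 z [-0.0165 -0.0112 -0.0066  0.0011] y [-0.0371 -0.0005  0.0392]
0.04 141 z [-0.0119 -0.0106 -0.0087 -0.0064] y [-0.0415 -0.0009  0.0394]
0.06 223 z [-0.0118 -0.0094 -0.0003  0.0169] y [-0.0411 -0.0019  0.0394]
top [-0.1186 -0.1171  0.0599  0.0607]
-0.12 24 z [-0.0115 -0.009  -0.0068  0.0021] y [-0.015  -0.0034  0.0143]
-0.1 63 z [-0.0125 -0.0101 -0.007   0.0002] y [-0.0156 -0.0012  0.0147]
-0.08 53 z [-0.0102 -0.0085 -0.0034  0.0023] y [-0.0155 -0.0001  0.0132]
-0.06 38 z [-0.003  -0.0023  0.0003  0.0042] y [-0.0112 -0.0028  0.0109]
-0.02 5 z [-0.0023 -0.0019  0.0019  0.0066] y [-0.0102 -0.0083 -0.0053]
0.02 11 z [-0.0115 -0.0105 -0.0054  0.0068] y [-0.0196 -0.0145 -0.0071]
0.04 49 z [-0.0127 -0.0104 -0.0079 -0.0051] y [-0.0169 -0.0053  0.0149]
0.06 28 z [-0.0097 -0.0087 -0.0043  0.0008] y [-0.0116  0.003   0.0185]
```

View pics/s3.png

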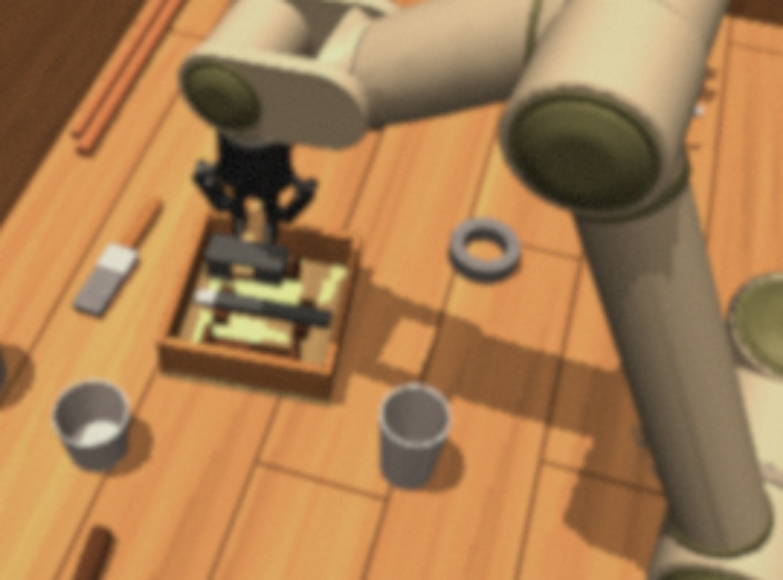

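The hammer is level, with its head over the head block at (245,258) and the chisel below it. Its centre sits 28 mm behind the grip. I'll nudge 2 mm in x and lower it.

Call:
servo_tool --steps '[{"tx": 0.2,"ty": 0,"tz": -1,"yaw": 0,"claw": 1},{"tx": 0,"ty": 0,"tz": -2,"yaw": 0,"claw": 1},{"tx": 0,"ty": 0,"tz": -2,"yaw": 0,"claw": 1},{"tx": 0,"ty": 0,"tz": -2,"yaw": 0,"claw": 1},{"tx": 0,"ty": 0,"tz": -2,"yaw": 0,"claw": 1},{"tx": 0,"ty": 0,"tz": -1.5,"yaw": 0,"claw": 1},{"tx": 0,"ty": 0,"tz": -0.9,"yaw": 0,"claw": 1},{"tx": 0,"ty": 0,"tz": -0.5,"yaw": 0,"claw": 1},{"tx": 0,"ty": 0,"tz": 0,"yaw": 0,"claw": 1},{"tx": 0,"ty": 0,"tz": 0,"yaw": 0,"claw": 1}]'

```text
time_s: 20.7
position: [0.5728, 0.045, 0.0859]
tool_rot: [[-0.099, 0.995, 0.001], [0.995, 0.099, -0.0], [-0.0, 0.001, -1.0]]
ft_force: [-0.4, -0.5, -4.2]
grip_width: 0.0219
gripper_force: 98.6
```

Call:
servo_tool --steps '[{"tx": 0,"ty": 0,"tz": -0.4,"yaw": 0,"claw": 1},{"tx": 0,"ty": 0,"tz": -0.4,"yaw": 0,"claw": 1},{"tx": 0,"ty": 0,"tz": -0.4,"yaw": 0,"claw": 1},{"tx": 0,"ty": 0,"tz": -0.4,"yaw": 0,"claw": 1},{"tx": 0,"ty": 0,"tz": -0.4,"yaw": 0,"claw": 1},{"tx": 0,"ty": 0,"tz": 0,"yaw": 0,"claw": 1},{"tx": 0,"ty": 0,"tz": 0,"yaw": 0,"claw": 1}]'

```text
time_s: 21.4
position: [0.5724, 0.0451, 0.0653]
tool_rot: [[-0.099, 0.995, -0.0], [0.995, 0.099, -0.0], [-0.0, -0.0, -1.0]]
ft_force: [-0.4, 0.0, -5.5]
grip_width: 0.0219
gripper_force: 98.6
```

Call:
servo_tool --steps '[{"tx": 0,"ty": 0,"tz": -0.3,"yaw": 0,"claw": 1},{"tx": 0,"ty": 0,"tz": -0.2,"yaw": 0,"claw": 1},{"tx": 0,"ty": 0,"tz": -0.2,"yaw": 0,"claw": 1},{"tx": 0,"ty": 0,"tz": -0.2,"yaw": 0,"claw": 1},{"tx": 0,"ty": 0,"tz": 0,"yaw": 0,"claw": 1},{"tx": 0,"ty": 0,"tz": 0,"yaw": 0,"claw": 1}]'

```text
time_s: 22.0
position: [0.5724, 0.0451, 0.0563]
tool_rot: [[-0.099, 0.995, -0.0], [0.995, 0.099, 0.0], [0.0, -0.0, -1.0]]
ft_force: [0.1, -0.5, -4.8]
grip_width: 0.0217
gripper_force: 98.6
```

Call:
servo_tool --steps '[{"tx": 0,"ty": 0,"tz": -0.1,"yaw": 0,"claw": 1},{"tx": 0,"ty": 0,"tz": 0,"yaw": 0,"claw": 1},{"tx": 0,"ty": 0,"tz": 0,"yaw": 0,"claw": 1}]'

```text
time_s: 22.3
position: [0.5725, 0.0451, 0.0554]
tool_rot: [[-0.099, 0.995, 0.0], [0.995, 0.099, -0.0], [-0.0, 0.0, -1.0]]
ft_force: [0.1, 0.4, -3.2]
grip_width: 0.022
gripper_force: 98.7
```

Call:
servo_tool --steps '[{"tx": 0,"ty": 0,"tz": -0.1,"yaw": 0,"claw": 1},{"tx": 0,"ty": 0,"tz": 0,"yaw": 0,"claw": 1},{"tx": 0,"ty": 0,"tz": 0,"yaw": 0,"claw": 1}]'

```text
time_s: 22.6
position: [0.5725, 0.045, 0.0552]
tool_rot: [[-0.099, 0.995, 0.001], [0.995, 0.099, -0.0], [-0.0, 0.001, -1.0]]
ft_force: [-2.7, 0.6, 6.5]
grip_width: 0.0221
gripper_force: 99.9
```

Call:
servo_tool --newtons 20 --steps '[{"tx": 0,"ty": 0,"tz": 0,"yaw": 0,"claw": 2.8},{"tx": 0,"ty": 0,"tz": 0,"yaw": 0,"claw": 3.5},{"tx": 0,"ty": 0,"tz": 0,"yaw": 0,"claw": 4.2},{"tx": 0,"ty": 0,"tz": 0,"yaw": 0,"claw": 4.2},{"tx": 0,"ty": 0,"tz": 0,"yaw": 0,"claw": 4.2},{"tx": 0,"ty": 0,"tz": 0.5,"yaw": 0,"claw": 4.2},{"tx": 0,"ty": 0,"tz": 1,"yaw": 0,"claw": 4.2},{"tx": 0,"ty": 0,"tz": 2,"yaw": 0,"claw": 4.2},{"tx": 0,"ty": 0,"tz": 2.5,"yaw": 0,"claw": 4.2},{"tx": 0,"ty": 0,"tz": 2.5,"yaw": 0,"claw": 4.2},{"tx": 0,"ty": 0,"tz": 2.5,"yaw": 0,"claw": 4.2},{"tx": 0,"ty": 0,"tz": 2.5,"yaw": 0,"claw": 4.2},{"tx": 0,"ty": 0,"tz": 2.5,"yaw": 0,"claw": 4.2},{"tx": 0,"ty": 0,"tz": 1.5,"yaw": 0,"claw": 4.2},{"tx": 0,"ty": 0,"tz": 0.5,"yaw": 0,"claw": 4.2},{"tx": 0,"ty": 0,"tz": 0,"yaw": 0,"claw": 4.2}]'

```text
time_s: 24.2
position: [0.5724, 0.0451, 0.2351]
tool_rot: [[-0.099, 0.995, 0.001], [0.995, 0.099, -0.0], [-0.0, 0.001, -1.0]]
ft_force: [-0.2, 0.7, -0.9]
grip_width: 0.0418
gripper_force: 0.0
```

Call:
servo_tool --steps '[{"tx": -1,"ty": -2,"tz": 0,"yaw": 0,"claw": 4.2},{"tx": -1,"ty": -3,"tz": 0,"yaw": 0,"claw": 4.2},{"tx": -1,"ty": -3,"tz": 0,"yaw": 0,"claw": 4.2},{"tx": -1,"ty": -3,"tz": 0,"yaw": 0,"claw": 4.2},{"tx": -1,"ty": -3,"tz": 0,"yaw": 0,"claw": 4.2},{"tx": -1,"ty": -3,"tz": 0,"yaw": 0,"claw": 4.2},{"tx": -1,"ty": -3,"tz": 0,"yaw": 0,"claw": 4.2},{"tx": -1,"ty": -3,"tz": 0,"yaw": 0,"claw": 4.2},{"tx": -1,"ty": -3,"tz": 0,"yaw": 0,"claw": 4.2},{"tx": 0,"ty": 0,"tz": 0,"yaw": 0,"claw": 4.2},{"tx": 0,"ty": 0,"tz": 0,"yaw": 0,"claw": 4.2}]'

```text
time_s: 25.3
position: [0.4821, -0.2149, 0.2335]
tool_rot: [[-0.098, 0.995, -0.001], [0.995, 0.098, 0.001], [0.001, -0.001, -1.0]]
ft_force: [-0.1, 0.1, -0.8]
grip_width: 0.042
gripper_force: 0.0
```

```bash
python3 st.py; python3 - <<'E'
from h import *
c,s=np.cos(np.radians(5.7)),np.sin(np.radians(5.7))
for n in('top','side'):
    im,d=env.get_image(n)
    if n=='top': cv2.imwrite('pics/t4.png',cv2.resize(im[135:225,195:300][...,::-1],None,fx=6,fy=6,interpolation=cv2.INTER_CUBIC))
    q=cloud(n,d.astype(float)).reshape(-1,3)-[.5744,.0165,0]; x=q[:,0]*c+q[:,1]*s; y=-q[:,0]*s+q[:,1]*c
    m=(abs(x)<.05)&(abs(y)<.1)&(q[:,2]>.045)&(q[:,2]<.08)
    for a in(-.085,-.07,-.03,0,.03,.06,.075):
        k=m&(abs(y-a)<.008)
        if k.sum()>2: print(n,a,k.sum(),'x',np.percentile(x[k],[2,50,98]).round(4),'z',np.percentile(q[k,2],[10,50,90]).round(4))
    print(np.percentile(y[m&(abs(x)<.01)],[0,2,98,100]).round(4))
E
```

```text
t 25.3 tcp [ 0.4821 -0.2149  0.2335] xang 95.6 tilt z [-0.001  0.001] grip 0.042 0.0 F [-0.1  0.1 -0.8] q [-37.  20.  79.   0.  80. -43.]
top -0.085 29 x [-0.0141 -0.001   0.0145] z [0.0547 0.0608 0.0651]
top -0.07 62 x [-0.0312  0.0002  0.0299] z [0.0495 0.0596 0.0651]
top -0.03 28 x [-0.009   0.0018  0.0104] z [0.0522 0.0546 0.0578]
top 0 29 x [-0.0091  0.0021  0.0137] z [0.052  0.0556 0.0591]
top 0.03 30 x [-0.0096  0.0004  0.0134] z [0.0512 0.0562 0.0608]
top 0.06 104 x [-0.0395 -0.0002  0.0476] z [0.0568 0.0625 0.0659]
top 0.075 100 x [-0.0397 -0.      0.0439] z [0.0585 0.0624 0.0656]
[-0.0996 -0.0963  0.0961  0.0997]
side -0.085 36 x [-0.0375 -0.0016  0.0436] z [0.0531 0.0626 0.0681]
side -0.07 44 x [-0.0323 -0.0051  0.0254] z [0.048 0.062 0.066]
side -0.03 23 x [-0.0111 -0.0002  0.0123] z [0.0514 0.0563 0.0609]
side 0 28 x [-0.0107 -0.0011  0.012 ] z [0.0512 0.0561 0.0599]
side 0.03 26 x [-0.0107  0.      0.0105] z [0.0496 0.0575 0.059 ]
side 0.06 85 x [-0.0391  0.003   0.0476] z [0.0592 0.0641 0.0666]
side 0.075 107 x [-0.0407  0.0018  0.0476] z [0.0606 0.0639 0.0665]
[-0.1    -0.098   0.0882  0.0978]
```

View pics/t4.png

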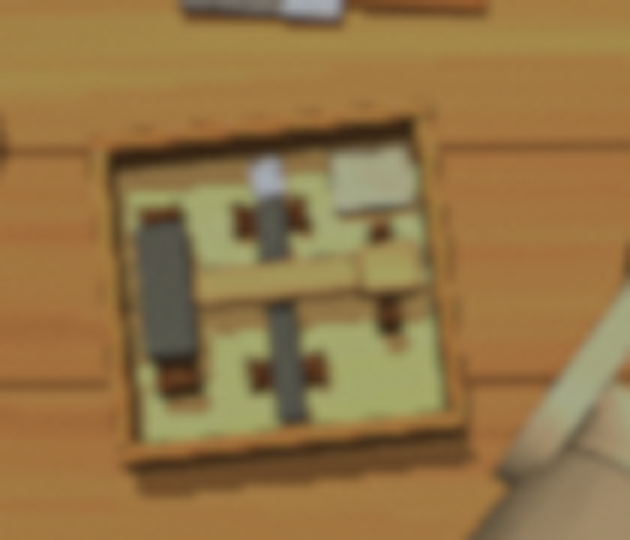

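The hammer is level, with its head at (165,290) and its grip at (390,268), crossing over the chisel at (280,300). Its tops read about 63 mm and the shaft about 56 mm, as expected, and the robot is clear of everything. I'll hand the job in.

```bash
python3 -c "
from rig import env
print(env.close_job())"
```

```text
the job is handed in; nothing more can be done
None
```

I handed the job in after about 25 s with the chisel and hammer level in their cradles by the last camera check and let go, and with no other bench item touched; the hand-in gave no verdict.

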